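# Ready the kitchen scale under the mug

## Robot

A 6-joint arm with a two-finger parallel gripper is mounted at the origin on a cart in front of the work surface, level with it; the furniture and walls round the work are solid. World frame = base frame: x ahead of the robot, y to its left, z up, the work surface at z = 0. Lengths are in m, angles in rad, forces in N, time in s.
With the tool pointing down it reaches from about 0.375 to 0.9 m from the base axis. Payload 3.1 kg.
Tool frame: the origin (TCP) lies midway between the tips of the shut fingers; the grasp point (between the pads) lies 19 mm behind it; z points along the fingers, y is the line along which they close (so a half turn about z gives the same grasp; the last joint's range is limited). The gripper opens to 85 mm and grips with 20 to 120 N. Pads are 22 mm wide; open, the fingers measure 114 mm over their backs; the gripper's body (76 mm by 85 mm) begins 54 mm behind the grasp point. The pads swing forward as they close: fully open they stand 13 mm farther back than shut.
Start: joints at [-1.292, 0.527, 1.433, -0, 1.181, -0.178], TCP at [0.276, -0.561, 0.231] pointing down, gripper open.
Joint ranges: [-3.08, 3.08], [-0.75, 2.2], [0.22, 2.44], [-1.43, 4.57], [0, 2.65], [-2.85, 2.85]. Speed limits (rad/s): [2.79, 2.79, 3.14, 3.14, 3.14, 3.14].

## Interface

Orientations are given as a unit quaternion [x, y, z, w].
In Python, from station import manip gives the robot as it stands.
- The arm moves only by the tool step_arm, never from a script. Its argument "targets" is text: rows parted by semicolons, each of 4 numbers parted by spaces: the shift along the tool's x, y, z in mm, then the turn about the tool's z in degrees. A call has 1 to 12 rows; each row is the pose to reach, as a shift and turn from the pose commanded when the call began, along the tool's axes at that moment; what a row does not reach only later rows make up. A row lasts 1/10 s, in which the tool goes at most 50 mm and 8.59 degrees, less where a joint would pass 70% of its speed; a pose out of reach is approached as far as the arm can. A call with a gripper value outside its range is refused whole. "gripper" is the closure, from 0 (fully open) to 1 (shut), set as the call begins (left out, the last holds). The fingers move at their own pace and stop on an object; "squeeze" is the grip in N (left out, the last holds). Time passes only in rows, so rows that repeat a pose let the fingers close. It gives the time, the measured TCP pose, the force, the opening and the grip force at its end, in the units of the state.
- manip.sense(): the state, without advancing time (a new reading comes with each control period).
- manip.snapshot(name): name is "scene" or "top"; returns the picture (420x560x3 uint8, red, green, blue); there is no depth.
- manip.get_calibration(name): a dict with "fov_y" (degrees; the focal length in pixels is half the picture's height over the tangent of half this angle, whatever the lens; pixels are square), "cx", "cy" (the principal point, pixels), "extrinsics" (4x4, takes a point from camera to world coordinates). Camera axes: x right, y down, z forward; pixel columns grow to the right and rows downward; lengths in m; the calibration is good to about 2 mm. A picture is of the moment at which its call begins. get_calibration takes no time and is no camera call.
- manip.sign_off(): hands the job in; it is judged then, once.
Trained networks look in the newest picture that a camera, given by its name, has taken for a name from the list of things; names that differ only in an ending like _2 or _b are one class to them, and where a whole thing is asked for, a point or a joint stands for the part that bears it (a point fixed in the world has none). Each returns a list of dicts, best first, with "p" (0 to 1); they miss things now and then, are a little off and sometimes report something else, mostly with a low value. They report only what shows in the picture. A call takes as long as a camera call.
- manip.recognise(camera, query): "position" ([column, row] in pixels, amid what is visible of it).
- manip.masks_of(camera, query): "pixels" (420x560 bool, what is visible of it) and "position" ([column, row] in pixels, amid what is visible of it).
- manip.mark_of(camera, query): "position" ([column, row] in pixels: a listed point, or the origin of a listed thing).
The state is a dict: "t": time; "q": joint angles; "qd": joint speeds; "tau": joint torques, N m; "tcp_pos": TCP position; "tool_rot": TCP orientation; "force": force on the tool from outside, world axes, zero at the start; "ft_torque": the same for the moment, N m; "finger_gap": opening from 0.0 (shut) to 1.0 (fully open); "gripper_force": force on a finger pad.
Only numpy, scipy, OpenCV 4.12 (cv2) and the standard library are available. Lean on these libraries where they do the work, as an engineer would, in place of code of your own. Each camera call takes 0.05 s, during which the arm holds its last target. There are 200 camera calls.

## Task

Get the kitchen scale ready with the mug standing on it: first press down the raised end of the long rocker so that it tips fully over (main switch on), then push the square key fully down so that it stays down (unit selector), and last press the wide bar key fully down for a moment and let it spring back up (zero). The order matters: press no key before its turn. Only press with the fingertips; do not lift, tip or shift the mug, the jar, the spoon or the salt shaker.

Things in the scene. Friction and masses are not known exactly. Their poses are not given: they have to be found in the camera images.
- kitchen_scale: White flat kitchen scale, fixed, 260 (x) x 236 (y) x 30 mm; origin: centre of its underside. Front is its -x side: three grey controls, each in a 3 mm black frame, in three places 90 mm before the origin, at y = -72, 0 and +72 mm, in varying order. Behind them a small display, then a round steel plate (160 mm across, top 36 mm up, centre 50 mm behind the origin).
- rocker_raised_end (a point): Press point on top of the long rocker's raised front end, 19 mm before its pivot, about 50 mm above the worktop at the start; goes down about 7 mm when tipped fully. The rocker is 56 mm long (scale x), 22 mm wide, with three small ridges at this end, and rocks about a level pivot across it, 40 mm above the worktop. The frame tilts with it; its yaw is the scale's.
- rocker (a joint): Rocker angle in rad: 0 off (front end up) to 0.36 on (front end down, stop). Stiff: it stays where it is left; tipping takes about 2 N at the press point.
- square_key_top (a point): Centre of the top of the square key, 24 x 24 mm, 43 mm above the worktop when up, 10 mm above its frame. Yaw is that of the scale.
- square_key (a joint): Depth of the square key in m: 0 up, 0.006 fully down. No spring: it stays where it is pushed; moving it takes about 2.5 N.
- bar_key_top (a point): Centre of the top of the bar key, 50 mm wide (scale y) x 20 mm (scale x), 43 mm above the worktop when up. Yaw is that of the scale.
- bar_key (a joint): Depth of the bar key in m: 0 up, 0.006 fully down. A spring lifts it; it takes 1.5 N to start and 5 N fully down.
- mug_centre (a point): Centre, half-way up, of the striped mug (84 mm across, 117 mm with handle, 95 mm high) standing loose on the steel plate; its top is about 131 mm above the worktop.
- honey: Honey jar, 64 mm across, 97 mm high, loose on the worktop left of the scale, towards the back; origin at the centre of its underside.
- spoon: Table spoon, 188 x 39 x 16 mm, lying loose left of the scale, roughly along its side; origin at the centre of its underside.
- salt: Salt shaker, 44 mm across, 90 mm high, loose left of the scale, beyond the spoon; origin at the centre of its underside.

How it is judged:
On the way, in this order (a step that is already met when the one before it is completed fails the run):
1. the rocker is tipped fully on (value of joint rocker above 0.3 rad), for 0.1 s.
2. the square key is pushed fully down (value of joint square_key above 0.0045 m), for 0.1 s.
3. the bar key is pressed fully down (value of joint bar_key above 0.0045 m), for 0.1 s.
At the end, for the whole second after the job is handed in: The rocker is on (over 0.30 of 0.36 rad), the square key is down (over 4.5 of 6 mm), the bar key is up again (under 1.5 mm), and the mug stands upright on the plate within 15 mm of where it stood (value of joint rocker above 0.3 rad and value of joint square_key above 0.0045 m and value of joint bar_key below 0.0015 m and z of mug_centre in the frame of kitchen_scale above 0.078 m and distance of mug_centre from where it was at the start of the episode below 0.015 m and angle between mug_centre's own z axis and vertical below 0.1 rad); the robot touches nothing.
It fails at once if the square key was pressed (over 3 mm) before the rocker was on (value of joint square_key above 0.003 m and value of joint rocker below 0.28 rad).
It fails at once if the bar key was pressed (over 3 mm) before the rocker was on and the square key down (value of joint bar_key above 0.003 m and (value of joint rocker below 0.28 rad or value of joint square_key below 0.004 m)).
It fails at once if the mug was lifted, tipped or shifted (over 15 mm or 0.2 rad) (distance of mug_centre from where it was at the start of the episode above 0.015 m or angle between mug_centre's own z axis and vertical above 0.2 rad).
It fails at once if the honey jar, spoon or salt shaker was shifted (over 20 mm) or tipped (distance of any of honey, spoon, salt from where it was at the start of the episode above 0.02 m or angle between any of honey, salt's own z axis and vertical above 0.3 rad).
It also fails if it takes over 43 s, if anything falls off the work surface, if the arm or the gripper's body presses on something with over 40 N, if the wrist force passes 120 N, or if a joint passes its speed limit or range.

## Working session

There is one attempt and no reset: what is moved stays moved. The work goes in short steps, Python scripts to look and compute and a tool call to move; the robot and the scene stay as the last step left them, time stands still between calls to the robot, and variables do not carry over. Pictures are saved under pics/ and viewed, at most 10 in all, crops included, and the job is handed in when it is done.

Besides the shell and the picture viewer there is one more tool, called after "Call:" as a command line: name --argument value ..., lists and objects as JSON in quotes. step_arm: Moves the arm, as the interface text tells. Its arguments: {"type":"object","properties":{"targets":{"type":"string"},"gripper":{"type":"number"},"squeeze":{"type":"number"}},"required":["targets"]}

```bash
mkdir -p pics; cat > h.py <<'E'
import numpy as np, cv2
from station import manip
from scipy.spatial.transform import Rotation as R
def ray(cam,p,z):
    c=manip.get_calibration(cam);f=210/np.tan(np.radians(c["fov_y"])/2);T=np.array(c["extrinsics"])
    d=T[:3,:3]@np.array([(p[0]-c["cx"])/f,(p[1]-c["cy"])/f,1]);o=T[:3,3]
    return o+d*(z-o[2])/d[2]
def proj(cam,P):
    c=manip.get_calibration(cam);f=210/np.tan(np.radians(c["fov_y"])/2);T=np.linalg.inv(np.array(c["extrinsics"]))
    q=T[:3,:3]@np.array(P)+T[:3,3];return q[:2]/q[2]*f+[c["cx"],c["cy"]]
E
python3 - <<'E'
from h import *
ims=[]
for c in("scene","top"):
    im=manip.snapshot(c);cv2.imwrite(f"pics/{c}0.png",im[:,:,::-1])
    print(c,np.round(np.array(manip.get_calibration(c)["extrinsics"])[:3,3],2),manip.get_calibration(c)["fov_y"])
    for n,z in(("rocker_raised_end",.05),("square_key_top",.043),("bar_key_top",.043),("mug_centre",.0835),("kitchen_scale",0),("honey",0),("spoon",0),("salt",0)):
        for r in manip.mark_of(c,n)[:2]: print(n,np.round(r["position"],1),round(r["p"],2),np.round(ray(c,r["position"],z),4))
s=manip.sense();print(s["t"],s["tcp_pos"],s["tool_rot"],s["force"])
E
```

```text
scene [ 0.1  -0.47  0.43] 43.326708736620134
rocker_raised_end [247.8 309.4] 0.57 [ 0.4756 -0.0246  0.05  ]
square_key_top [349.5 350.1] 0.65 [ 0.5117 -0.164   0.043 ]
bar_key_top [298.2 327.9] 0.59 [ 0.5005 -0.0914  0.043 ]
mug_centre [359.7 262.1] 0.94 [ 0.6332 -0.0813  0.0835]
kitchen_scale [336.9 322.1] 0.77 [ 0.5955 -0.0772  0.    ]
honey [301.1 255. ] 0.58 [0.7098 0.1012 0.    ]
spoon [244.5 295. ] 0.63 [0.5488 0.0681 0.    ]
salt [216.6 273.1] 0.92 [0.5606 0.1521 0.    ]
top [0.5  0.07 1.07] 47.2172167095527
rocker_raised_end [340.7 298. ] 0.7 [ 0.4706 -0.0305  0.05  ]
square_key_top [399.2 278.6] 0.67 [ 0.5126 -0.1545  0.043 ]
square_key_top [254.8 254.7] 0.18 [0.5584 0.1518 0.043 ]
bar_key_top [369.9 285.3] 0.68 [ 0.4977 -0.0927  0.043 ]
mug_centre [366.5 211.7] 0.84 [ 0.6484 -0.0807  0.0835]
kitchen_scale [359.6 240.3] 0.96 [ 0.596  -0.0773  0.    ]
honey [281.3 190.2] 0.9 [0.7071 0.0991 0.    ]
spoon [294.7 262. ] 0.67 [0.5458 0.0665 0.    ]
salt [255.2 253.4] 0.77 [0.5635 0.1545 0.    ]
0.9 [ 0.27624363 -0.5606158   0.23133096] [ 9.73922174e-01  2.26882348e-01 -3.30745186e-07 -2.94527775e-06] [ 0.23325531 -0.24084203 -0.28285029]
```

View pics/top0.png

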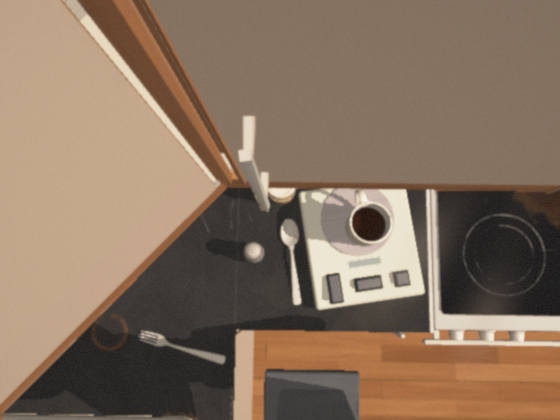

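View pics/scene0.png

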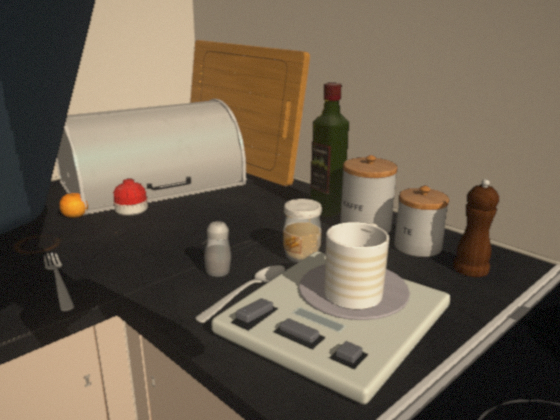

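The top picture shows the scale at about (360,245) with the rocker at (336,288), the bar at (369,283) and the square key at (401,278). The scene picture agrees on that order. I'll fit the scale pose to all the marks and overlay it.

```bash
cat >> h.py <<'E'
L={"rocker_raised_end":(-.109,.072,.05),"square_key_top":(-.09,-.072,.043),"bar_key_top":(-.09,0,.043),"kitchen_scale":(0,0,0)}
def W(p,l): c,s=np.cos(p[2]),np.sin(p[2]); return np.array([p[0]+c*l[0]-s*l[1],p[1]+s*l[0]+c*l[1],l[2]])
E
cat > fit.py <<'E'
from h import *
from scipy.optimize import least_squares
M={"scene":[(247.8,309.4),(349.5,350.1),(298.2,327.9),(336.9,322.1)],"top":[(340.7,298),(399.2,278.6),(369.9,285.3),(359.6,240.3)]}
# top camera: scale outline corners from its mask
for c in M:
    ms=manip.masks_of(c,"kitchen_scale"); np.save(f"m_{c}.npy",ms[0]["pixels"])
def res(p): return np.concatenate([(proj(c,W(p,l))-np.array(m))*(1 if c=="top" else .6) for c in M for l,m in zip(L.values(),M[c])])
r=least_squares(res,[.596,-.077,.19],loss="soft_l1");p=r.x;print(p);print(np.round(res(p).reshape(-1,2),1))
out=[]
for c,(x0,y0) in(("top",(290,175)),("scene",(200,230))):
    im=cv2.imread(f"pics/{c}0.png");w,h=(145,145) if c=="top" else (270,160);k=4 if c=="top" else 2.9
    im=cv2.resize(im[y0:y0+h,x0:x0+w],None,fx=k,fy=k,interpolation=cv2.INTER_CUBIC)
    def poly(pts,col): cv2.polylines(im,[np.int32([(proj(c,W(p,q))+.5-[x0,y0])*k for q in pts])],True,col,1)
    def rect(x,y,hx,hy,z): return [(x-hx,y-hy,z),(x+hx,y-hy,z),(x+hx,y+hy,z),(x-hx,y+hy,z)]
    poly(rect(0,0,.13,.118,.03),(0,0,255));poly(rect(-.09,-.072,.012,.012,.043),(0,255,0));poly(rect(-.09,0,.01,.025,.043),(0,255,0))
    poly([(-.118,.061,.05),(-.118,.083,.05),(-.062,.083,.034),(-.062,.061,.034)],(0,255,0))
    poly([(.05+.08*np.cos(a),.08*np.sin(a),.036) for a in np.linspace(0,6.28,40)],(255,0,0))
    cv2.imwrite(f"pics/{c}_ov.png",im)
E
python3 fit.py
```

```text
[ 0.59072975 -0.078285    0.15578002]
[[-1.5  0.6]
 [ 0.2 -0.4]
 [ 0.8 -0.1]
 [-1.   1. ]
 [-3.1 -0.7]
 [ 4.2 -0.1]
 [-0.2 -2. ]
 [ 0.5  2.4]]
```

View pics/top_ov.png

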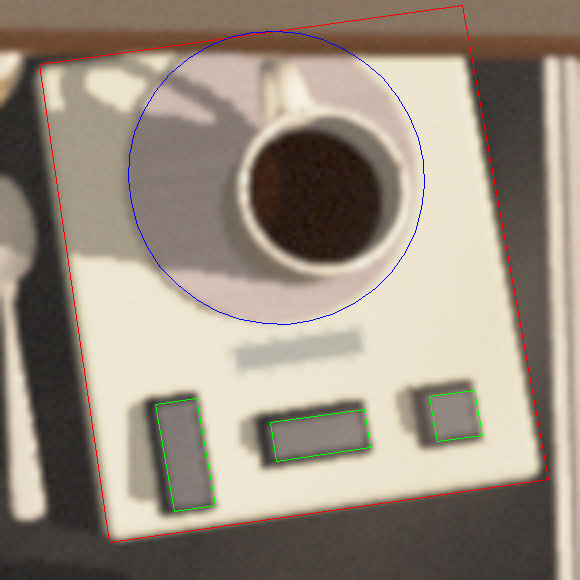

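View pics/scene_ov.png

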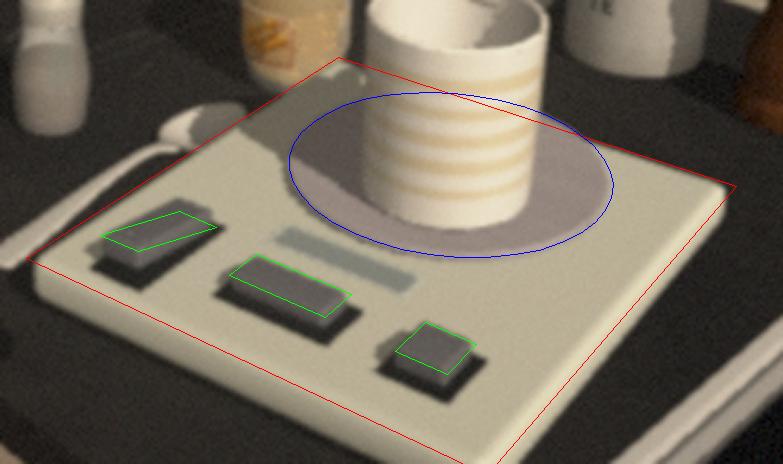

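The top overlay fits within about 2 mm and the scene overlay within about 5 mm, which is enough to go ahead.

```bash
cat >> h.py <<'E'
P=(.5907,-.0783,.156)
T={"rocker":(-.111,.072),"square":(-.09,-.072),"bar":(-.09,0)}
def go(name,z):
    s=manip.sense();Rm=R.from_quat(s["tool_rot"]);t=W(P,(*T[name],z))
    d=Rm.inv().apply(t-s["tcp_pos"])*1000;x=Rm.as_matrix()[:,0];yaw=np.arctan2(x[1],x[0])
    print(name,"target",np.round(t,4),"shift",np.round(d,1),"turn",round(np.degrees(yaw-P[2]),2),"t",s["t"],"F",np.round(s["force"],2))
E
python3 -c "
from h import *
go('rocker',.12)"
```

```text
rocker target [ 0.4699 -0.0244  0.12  ] shift [ 410.6 -395.4  111.3] turn 17.29 t 1.0 F [ 0.6  -0.07 -0.24]
```

Call:
step_arm --targets "40 -40 0 2; 80 -77 0 4; 120 -115 0 6; 160 -154 0 8; 200 -192 0 10; 240 -230 0 12; 280 -268 0 14; 320 -307 20 16; 350 -340 40 17.3; 380 -368 60 17.3; 400 -385 80 17.3; 410.6 -395.4 105 17.3" --gripper 1

```text
t: 2.2
tcp_pos: [0.4721, -0.0226, 0.1269]
tool_rot: [0.997, 0.079, 0.003, 0.001]
force: [1.0, 0.0, -0.4]
finger_gap: 0.0
gripper_force: 0.0
```

```bash
python3 - <<'E'
from h import *
go('rocker',.055)
c="top";im=manip.snapshot(c)
cv2.imwrite("pics/s1.png",cv2.resize(manip.snapshot("scene")[200:400,150:420,::-1],None,fx=2.9,fy=2.9))
print(manip.sense()["finger_gap"],manip.sense()["tcp_pos"],manip.sense()["q"])
E
```

```text
rocker target [ 0.4699 -0.0244  0.055 ] shift [-2.9  1.3 71.9] turn 0.07 t 2.2 F [ 0.96  0.03 -0.45]
0.005085568554467473 [ 0.46797993 -0.02032338  0.12280825] [-2.83099868e-01  5.04592149e-01  1.91527519e+00  1.05187823e-03
  7.29739973e-01  1.12570919e+00]
```

View pics/s1.png

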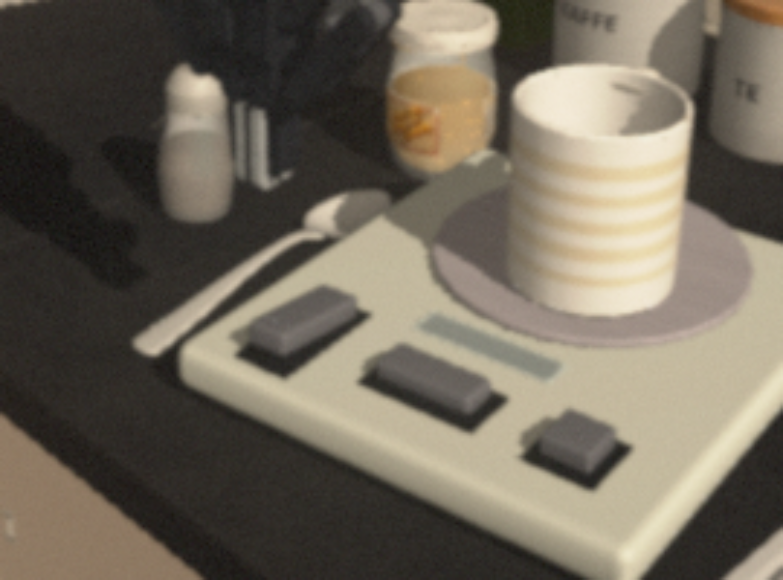

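The shut fingertips are above and behind the rocker at crop (270,185), clear of the mug, jar, salt and spoon. I'll lower them to just above the rocker and look again.

Call:
step_arm --targets "0 0 25 0; 0 0 50 0; 0 0 68 0; 0 0 68 0; 0 0 68 0"

```text
t: 2.8
tcp_pos: [0.4703, -0.0251, 0.0589]
tool_rot: [0.997, 0.078, 0.0, 0.0]
force: [-0.1, 0.5, -0.4]
finger_gap: -0.002
gripper_force: 0.0
```

```bash
python3 - <<'E'
from h import *
go('rocker',.05)
im=manip.snapshot("scene")[:,:,::-1].copy();s=manip.sense();print(s["tcp_pos"],proj("scene",s["tcp_pos"]))
cv2.imwrite("pics/s2.png",cv2.resize(im[240:360,190:370],None,fx=4,fy=4,interpolation=cv2.INTER_CUBIC))
E
```

```text
rocker target [ 0.4699 -0.0244  0.05  ] shift [-0.3 -0.8  8.9] turn -0.04 t 2.8 F [-0.1   0.46 -0.37]
[ 0.47059961 -0.02512112  0.05927267] [244.99741641 304.89314822]
```

View pics/s2.png

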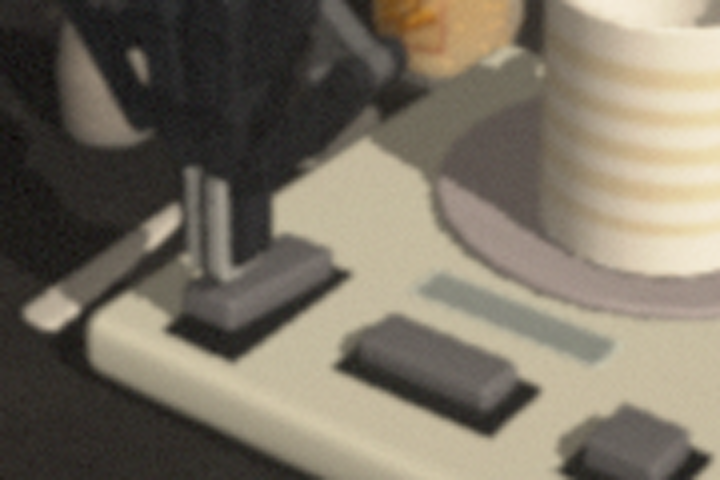

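The fingertips (crop 225,275) are right over the ridged front end of the rocker, so I'll press.

Call:
step_arm --targets "0 0 4 0; 0 0 7 0; 0 0 9 0; 0 0 11 0; 0 0 13 0; 0 0 14.5 0; 0 0 14.5 0; 0 0 14.5 0"

```text
t: 3.65
tcp_pos: [0.4694, -0.0242, 0.0437]
tool_rot: [0.997, 0.078, -0.0, -0.0]
force: [-2.0, 0.4, 1.3]
finger_gap: -0.003
gripper_force: 1.1
```

Call:
step_arm --targets "0 0 1 0; 0 0 2 0; 0 0 2 0; 0 0 2 0"

```text
t: 4.05
tcp_pos: [0.4694, -0.0243, 0.043]
tool_rot: [0.997, 0.078, -0.0, -0.0]
force: [-5.0, -1.1, 16.0]
finger_gap: 0.003
gripper_force: 7.8
```

It is against the stop at 16 N. I'll retreat, move over the square key and check.

Call:
step_arm --targets "0 0 -8 0; 0 0 -20 0; 0 0 -35 0; 0 25 -35 0; 0 60 -35 0; 0 100 -35 0; 15 130 -35 0; 21 144 -35 0; 21 144 -35 0; 21 144 -20 0; 21 144 -10 0; 21 144 -10 0"

```text
t: 5.25
tcp_pos: [0.511, -0.1612, 0.0504]
tool_rot: [0.997, 0.078, -0.002, -0.001]
force: [-0.9, 0.6, 0.6]
finger_gap: 0.002
gripper_force: 0.0
```

```bash
python3 - <<'E'
from h import *
go('square',.043)
im=manip.snapshot("scene")[:,:,::-1].copy();s=manip.sense();print(s["tcp_pos"],proj("scene",s["tcp_pos"]))
cv2.imwrite("pics/s3.png",cv2.resize(im[240:390,220:420],None,fx=4,fy=4,interpolation=cv2.INTER_CUBIC))
E
```

```text
square target [ 0.513  -0.1634  0.043 ] shift [1.6 2.5 7.4] turn 0.07 t 5.25 F [-0.91  0.55  0.55]
[ 0.51161107 -0.16166783  0.05099566] [348.34765331 343.63354814]
```

View pics/s3.png

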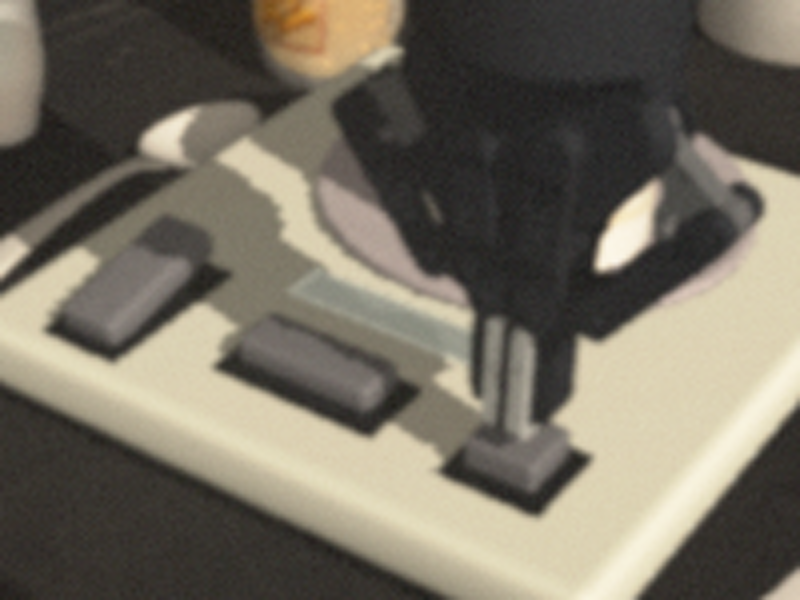

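The rocker (crop 130,290) is now front-down, and the fingertips (515,430) are over the square key (517,447). Pressing it.

Call:
step_arm --targets "0 0 4 0; 0 0 7 0; 0 0 9 0; 0 0 11 0; 0 0 13 0; 0 0 14 0; 0 0 15 0; 0 0 15 0"

```text
t: 6.1
tcp_pos: [0.513, -0.1633, 0.037]
tool_rot: [0.997, 0.078, 0.0, -0.0]
force: [0.7, 2.2, 3.7]
finger_gap: -0.0
gripper_force: 1.8
```

Call:
step_arm --targets "0 0 0.7 0; 0 0 1.5 0; 0 0 1.5 0; 0 0 1.5 0"

```text
t: 6.5
tcp_pos: [0.513, -0.1633, 0.0368]
tool_rot: [0.997, 0.078, 0.0, 0.0]
force: [-2.2, 1.8, 13.2]
finger_gap: 0.004
gripper_force: 6.8
```

The square key is at its stop. Next is the bar key.

Call:
step_arm --targets "0 0 -8 0; 0 0 -20 0; 0 0 -33 0; 0 -25 -33 0; 0 -55 -33 0; 0 -72 -33 0; 0 -72 -33 0; 0 -72 -22 0; 0 -72 -15 0; 0 -72 -15 0; 0 -72 -15 0"

```text
t: 7.6
tcp_pos: [0.5017, -0.093, 0.0496]
tool_rot: [0.997, 0.077, -0.0, -0.0]
force: [0.6, -0.6, -0.3]
finger_gap: -0.002
gripper_force: 0.0
```

```bash
python3 - <<'E'
from h import *
go('bar',.037)
im=manip.snapshot("scene")[:,:,::-1].copy()
cv2.imwrite("pics/s4.png",cv2.resize(im[240:390,220:420],None,fx=4,fy=4,interpolation=cv2.INTER_CUBIC))
E
```

```text
bar target [ 0.5018 -0.0923  0.037 ] shift [ 0.3 -0.7 12.6] turn -0.07 t 7.6 F [ 0.62 -0.59 -0.31]
```

View pics/s4.png

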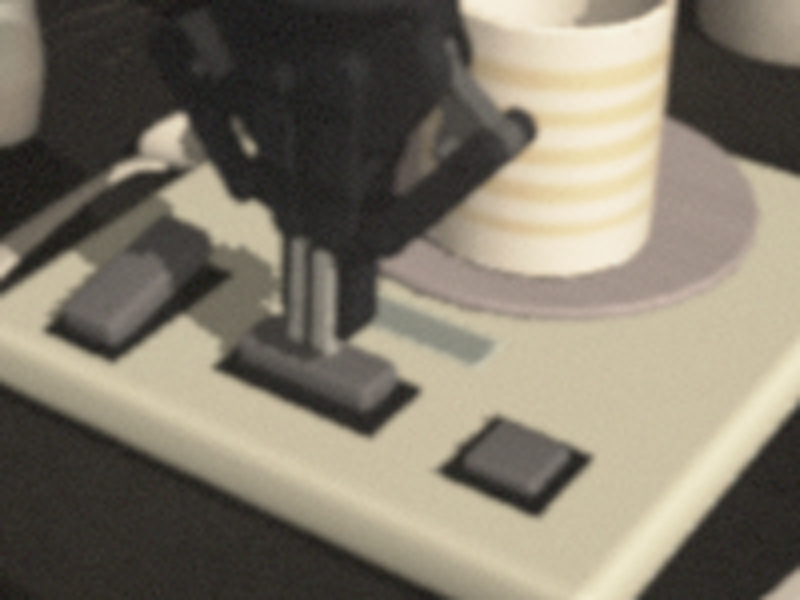

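The square key (crop 517,455) is down, the rocker is on, and the fingertips (315,345) are over the bar key.

Call:
step_arm --targets "0 0 4 0; 0 0 7 0; 0 0 10 0; 0 0 12 0; 0 0 13 0; 0 0 14 0; 0 0 14.5 0; 0 0 14.5 0; 0 0 14.5 0"

```text
t: 8.55
tcp_pos: [0.5019, -0.0926, 0.037]
tool_rot: [0.997, 0.078, 0.0, 0.0]
force: [-2.2, -1.9, 11.9]
finger_gap: -0.005
gripper_force: 5.7
```

The bar key is at its stop at 12 N and 0.037 m. I'll hold briefly, then retreat.

Call:
step_arm --targets "0 0 0 0; 0 0 0 0; 0 0 -8 0; 0 0 -20 0; 0 0 -40 0; 0 0 -65 0; -20 0 -90 0; -40 0 -110 0; -40 0 -110 0; -40 0 -110 0; -40 0 -110 0; -40 0 -110 0"

```text
t: 9.75
tcp_pos: [0.4626, -0.0984, 0.145]
tool_rot: [0.997, 0.078, -0.0, -0.0]
force: [0.1, 0.6, -0.3]
finger_gap: 0.001
gripper_force: 0.0
```

```bash
python3 - <<'E'
from h import *
s=manip.sense();print(s["t"],s["tcp_pos"],s["force"],np.abs(s["qd"]).max())
im=manip.snapshot("scene")[:,:,::-1].copy()
cv2.imwrite("pics/s5.png",cv2.resize(im[200:390,190:440],None,fx=3,fy=3,interpolation=cv2.INTER_CUBIC))
E
```

```text
9.75 [ 0.46256695 -0.09836775  0.1449726 ] [ 0.14851237  0.61157634 -0.25268262] 0.0048338702964839395
```

View pics/s5.png

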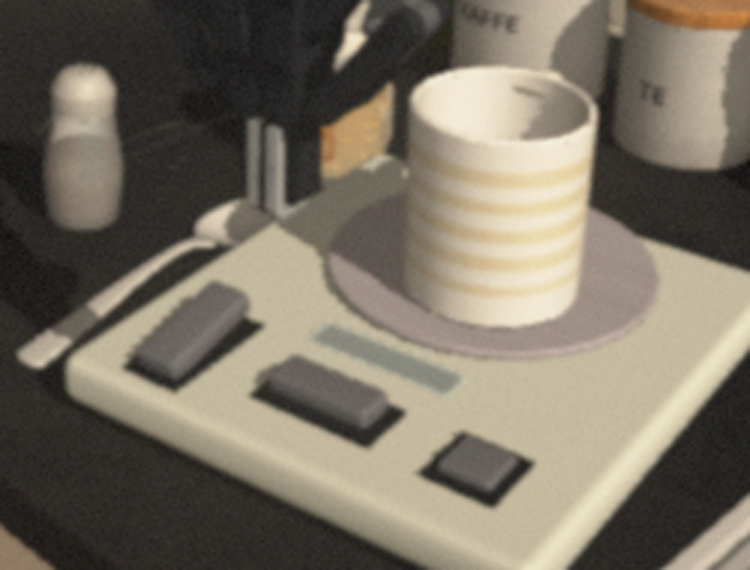

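The rocker (crop 190,330) is on, the bar (325,390) is up again, the square key (480,460) is down and the mug is unmoved. The arm is clear.

```bash
python3 -c "
from station import manip
print(manip.sign_off())"
```

```text
the job is handed in; nothing more can be done
None
```

I pressed the rocker on, the square key down and the bar key down and released, in that order; the last picture shows the mug unmoved and the arm clear, and the job is handed in (no verdict was returned).

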